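# Set the calligrapher's table for a demonstration

### The job

Set the calligrapher's table: stand the ink pot on the cork coaster nearest the writing board, the seal on the coaster farthest from the board, and the sander on the coaster between those two, each upright in the middle of its coaster. Lay the brass bar weight flat on the writing board, lengthwise along the tan band at the far end of its sheet and centred on the band. Leave the wax stick and the bone folder where they lie, and let go of everything.

Things in the scene. Friction and masses are not known exactly. Their poses are not given: they have to be found in the camera images.
- ink_pot: ink pot: dark metal hexagonal prism, 44 mm across the flats (51 mm across the corners), 36 mm high, with a low round collar 32 mm across on top bringing it to 42 mm, and a black mouth. It stands upright on the table at the start. Origin at the centre of its underside, z up; the x axis is square to one pair of flats (flats also at every 60 degrees)
- sander: sander (shaker for pounce): turned wooden pot, round, 64 mm high; the straight body is 41 mm across from 12 to 54 mm up, the foot and the rim are 46 mm across; brass perforated disc on top. It stands upright on the table at the start. Origin at the centre of its underside, z up
- seal: hand seal: round brass foot 34 mm across and 12 mm thick, with a dark turned wooden handle above it, 24 mm across from 26 to 58 mm up, 68 mm high in all. It stands upright on the table at the start. Origin at the centre of its underside, z up
- bar_weight: brass bar weight: plain bar 80 mm long (its y axis), 20 mm wide (its x axis), 24 mm high, lying flat on the table at the start, roughly left to right. Origin at the centre of its underside, z up
- coaster_a: cork coaster, a flat disc 60 mm across and 6 mm thick, fixed to the table; origin at the centre of its underside (z = 0), its top 6 mm above. The three coasters are alike and lie in a loose row from left to right, about 105 mm apart; which name is nearest the writing board, in the middle or farthest differs from start to start
- coaster_b: cork coaster, a flat disc 60 mm across and 6 mm thick, fixed to the table; origin at the centre of its underside (z = 0), its top 6 mm above. The three coasters are alike and lie in a loose row from left to right, about 105 mm apart; which name is nearest the writing board, in the middle or farthest differs from start to start
- coaster_c: cork coaster, a flat disc 60 mm across and 6 mm thick, fixed to the table; origin at the centre of its underside (z = 0), its top 6 mm above. The three coasters are alike and lie in a loose row from left to right, about 105 mm apart; which name is nearest the writing board, in the middle or farthest differs from start to start
- writing_board: light wooden board lying flat, fixed, 130 mm deep (x) by 150 mm wide (y), 18 mm thick, with a cream ruled sheet; across its end far from the robot (+x) a tan band, 26 by 112 mm, centred 42 mm along +x from the board's centre, lengthwise along y. Origin at the centre of the underside, on the table. At one end of the row of coasters; at the other end a brown book of the same outline, 32 mm thick
- wax_stick: bystander: dark red stick of sealing wax, 75 x 12 x 12 mm, loose on the table among the things, lying away from the robot along its x axis; origin at the centre of its underside. To be left where it is
- bone_folder: bystander: flat cream-coloured bone folder, 90 x 16 x 6 mm, loose on the table among the things, lying away from the robot along its x axis; origin at the centre of its underside. To be left where it is
There are look-alikes about, which are no part of the job. What is shaped like the bar_weight but grey or white is not meant.

How it is judged:
By the outcome, as a careful person would: the job done as asked, in the order asked, and still so for the second after the job is handed in, with the robot touching nothing.
It also fails if it takes over 120 s, if anything falls off the work surface, if the arm or the gripper's body presses on something with over 40 N, if the wrist force passes 120 N, or if a joint passes its speed limit or range.

### The arm

A 6-joint arm with a two-finger parallel gripper is mounted at the origin on the work surface. World frame = base frame: x ahead of the robot, y to its left, z up, the work surface at z = 0. Lengths are in m, angles in rad, forces in N, time in s.
With the tool pointing down it reaches from about 0.3 to 0.825 m from the base axis. Payload 5.4 kg.
Tool frame: the origin (TCP) lies between the finger pads; the fingertips stand 14 mm ahead of it and the grasp point (between the pads) lies 5 mm behind it; z points along the fingers, y is the line along which they close (so a half turn about z gives the same grasp; the last joint's range is limited). The gripper opens to 92 mm and grips with 3 to 60 N. Pads are 20 mm wide; open, the fingers measure 128 mm over their backs; the gripper's body (75 mm by 189 mm) begins 69 mm behind the grasp point.
Start: joints at [1.117, 0.158, 1.597, -0, 1.386, -0.21], TCP at [0.139, 0.558, 0.229] pointing down, gripper open.
Joint ranges: [-2.91, 2.91], [-0.94, 2.29], [0.18, 2.7], [-1.29, 4.43], [0.17, 2.64], [-3, 3]. Speed limits (rad/s): [2.57, 2.57, 3.14, 3.14, 3.14, 3.14].

### API

Orientations are given as a unit quaternion [x, y, z, w].
In Python, from cell import robot gives the robot as it stands.
- The arm moves only by the tool carry_out, never from a script. Its argument "commands" is a list of rows, each an object with "travel": the shift along the tool's x, y, z in cm, a list of three; "rot": the turn, a rotation vector about the tool's x, y, z in degrees, a list of three; "gripper": the finger opening in cm, from 0 to 9.19. In form: [{"travel": [dx, dy, dz], "rot": [rx, ry, rz], "gripper": gripper}, ...]. A call has 1 to 20 rows; each row is the pose to reach, as a shift and turn from the pose commanded when the call began, along the tool's axes at that moment; what a row does not reach only later rows make up. A row lasts 1/10 s, in which the tool goes at most 50 mm and 8.59 degrees, less where a joint would pass 70% of its speed; a pose out of reach is approached as far as the arm can. A call with a gripper value outside its range is refused whole. The fingers move at their own pace and stop on an object; "newtons" is the grip in N (left out, the last holds). Time passes only in rows, so rows that repeat a pose let the fingers close. It gives the time, the measured TCP pose, the force, the opening and the grip force at its end, in the units of the state.
- robot.get_obs(): the state, without advancing time (a new reading comes with each control period).
- robot.read_camera(name): name is "scene" or "side" or "wrist"; returns the picture (400x640x3 uint8, red, green, blue); there is no depth.
- robot.camera_model(name): a dict with "K" (3x3 intrinsics, pixels), "camera_from_world" (4x4, takes a point from world to camera coordinates); the wrist camera has in their place "mount" (4x4, takes a point from camera to tool coordinates, whose origin is the TCP and whose axes are the flange's). Camera axes: x right, y down, z forward; pixel columns grow to the right and rows downward; lengths in m; the calibration is good to about 2 mm. A picture is of the moment at which its call begins: read the wrist's pose just before it. camera_model takes no time and is no camera call.
- robot.finish_job(): hands the job in; it is judged then, once.
The state is a dict: "time": time; "q": joint angles; "joint_velocities": joint speeds; "joint_torque": joint torques, N m; "eef_pos": TCP position; "eef_rot": TCP orientation; "wrist_force": force on the tool from outside, world axes, zero at the start; "wrist_torque": the same for the moment, N m; "grip_width": opening from 0.0 (shut) to 1.0 (fully open); "grasp_force": force on a finger pad.
Only numpy, scipy, OpenCV 4.12 (cv2) and the standard library are available. Lean on these libraries where they do the work, as an engineer would, in place of code of your own. Each camera call takes 0.05 s, during which the arm holds its last target. There are 200 camera calls.

## Working session

There is one attempt and no reset: what is moved stays moved. The work goes in short steps, Python scripts to look and compute and a tool call to move; the robot and the scene stay as the last step left them, time stands still between calls to the robot, and variables do not carry over. Pictures are saved under pics/ and viewed, at most 14 in all, crops included, and the job is handed in when it is done.

Besides the shell and the picture viewer there is one more tool, called after "Request:" as name(argument=value, ...), one argument or row to a line, values as JSON. carry_out: Moves the arm, as the interface text tells. Its arguments: {"type":"object","properties":{"commands":{"type":"array"},"newtons":{"type":"number"}},"required":["commands"]}

```bash
mkdir -p pics; ls
python3 - <<'E'
from cell import robot
import cv2, numpy as np
for n in ["scene","side","wrist"]:
    o=robot.get_obs()
    cv2.imwrite(f"pics/{n}0.png",robot.read_camera(n)[:,:,::-1])
    m=robot.camera_model(n); print(n,{k:np.round(v,3).tolist() for k,v in m.items() if k in("K","camera_from_world","mount")})
print({k:np.round(v,3).tolist() for k,v in o.items()})
E
```

```text
pics
scene {'K': [[363.994, 0.0, 320.359], [0.0, 363.994, 201.135], [0.0, 0.0, 1.0]], 'camera_from_world': [[-0.766, 0.642, 0.007, 0.364], [0.489, 0.591, -0.642, -0.241], [-0.416, -0.488, -0.767, 1.104], [0.0, 0.0, 0.0, 1.0]]}
side {'K': [[381.745, 0.0, 316.181], [0.0, 381.745, 195.649], [0.0, 0.0, 1.0]], 'camera_from_world': [[-0.812, -0.584, 0.011, 0.395], [-0.29, 0.386, -0.876, 0.188], [0.507, -0.714, -0.482, 0.502], [0.0, 0.0, 0.0, 1.0]]}
wrist {'K': [[333.635, 0.0, 319.376], [0.0, 333.635, 201.835], [0.0, 0.0, 1.0]], 'mount': [[0.0, -0.967, -0.253, 0.072], [1.0, 0.0, -0.001, 0.0], [0.001, -0.253, 0.967, -0.156], [0.0, 0.0, 0.0, 1.0]]}
{'time': 0.1, 'q': [1.117, 0.159, 1.598, 0.0, 1.386, -0.21], 'joint_velocities': [-0.001, -0.001, -0.003, -0.0, -0.001, 0.001], 'joint_torque': [-0.0, -38.65, -32.296, 0.07, 0.034, -0.0], 'eef_pos': [0.139, 0.558, 0.228], 'eef_rot': [0.122, 0.993, -0.001, -0.0], 'wrist_force': [0.777, -0.803, -0.978], 'wrist_torque': [0.002, 0.025, -0.024], 'grasp_force': 0.0, 'grip_width': 0.996}
```

View pics/scene0.png

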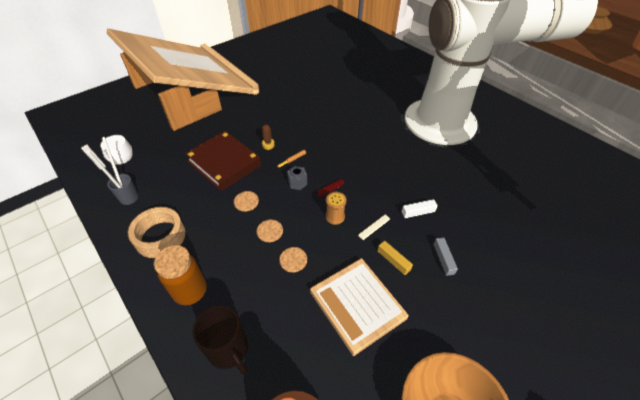

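View pics/side0.png

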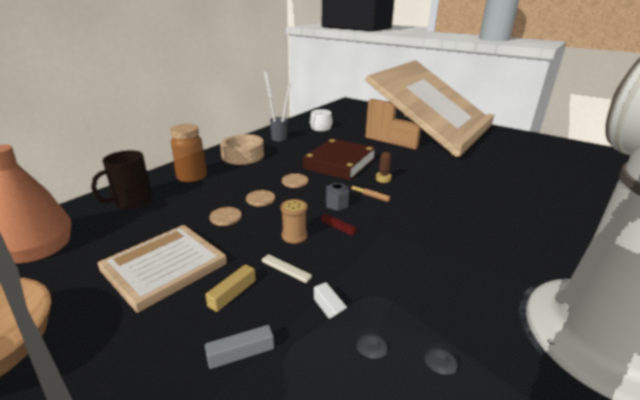

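The scene view shows three bar-shaped candidates: brass (395,258), grey (446,256) and white (419,209). Only the brass one fits the description. The seal is at (267,138), the ink pot at (297,178), the sander at (336,207), the coasters at (246,201), (270,230) and (293,259), and the board at (359,305). The coaster at (293,259) is nearest the board. The side view agrees.

```bash
cat > h.py <<'E'
from cell import robot
import cv2, numpy as np
from scipy.spatial.transform import Rotation as R
def cam(n,o=None):
    m=robot.camera_model(n); K=np.array(m["K"])
    if n=="wrist":
        T=np.eye(4); T[:3,:3]=R.from_quat(o["eef_rot"]).as_matrix(); T[:3,3]=o["eef_pos"]
        return K,T@np.array(m["mount"])
    return K,np.linalg.inv(np.array(m["camera_from_world"]))
def cast(c,px,z):
    K,T=c; px=np.atleast_2d(np.asarray(px,float))
    d=(T[:3,:3]@np.linalg.inv(K)@np.c_[px,np.ones(len(px))].T).T
    return T[:3,3]+d*((z-T[2,3])/d[:,2])[:,None]
def proj(c,P):
    K,T=c; p=(np.atleast_2d(P)-T[:3,3])@T[:3,:3]; p=p@K.T
    return p[:,:2]/p[:,2:]
def tri(c1,p1,c2,p2):
    A=[];b=[]
    for c,p in((c1,p1),(c2,p2)):
        o=c[1][:3,3]; d=cast(c,p,0)[0]-o; d/=np.linalg.norm(d); M=np.eye(3)-np.outer(d,d); A.append(M); b.append(M@o)
    return np.linalg.lstsq(np.vstack(A),np.hstack(b),rcond=None)[0]
def shoot(name):
    o=robot.get_obs(); im=robot.read_camera("wrist"); cv2.imwrite(f"pics/{name}.png",im[:,:,::-1]); np.save(f"pics/{name}.npy",np.r_[o["eef_pos"],o["eef_rot"]])
    return o,im,cam("wrist",o)
def load(name):
    a=np.load(f"pics/{name}.npy"); return cv2.imread(f"pics/{name}.png")[:,:,::-1],cam("wrist",dict(eef_pos=a[:3],eef_rot=a[3:]))
def local(p,yaw_o=None):
    "world point -> tool cm shift from the present pose"
    o=robot.get_obs(); return R.from_quat(o["eef_rot"]).inv().apply(np.asarray(p)-o["eef_pos"])*100
E
python3 - <<'E'
from h import *
s,d=cam("scene"),cam("side")
for n,a,b in [("seal",(267,138),(384,168)),("ink",(297,171),(337,188)),("sander",(337,199),(294,207)),("bar",(394,255),(231,286)),("c1",(246,201),(294,181)),("c2",(270,230),(260,198)),("c3",(293,259),(225,216)),("board",(359,303),(163,262)),("book",(224,158),(340,155)),("wax",(331,187),(338,225)),("bone",(374,227),(286,268)),("stick",(292,158),(370,193))]:
    print(n,np.round(tri(s,a,d,b),3))
o=robot.get_obs(); print(R.from_quat(o["eef_rot"]).as_matrix().round(3).tolist())
E
```

```text
seal [ 0.465 -0.242  0.028]
ink [ 0.487 -0.075  0.04 ]
sander [0.484 0.07  0.063]
bar [0.467 0.239 0.016]
c1 [ 0.625 -0.104  0.002]
c2 [0.63  0.006 0.004]
c3 [0.635 0.1   0.003]
board [0.598 0.265 0.012]
book [ 0.595 -0.253  0.024]
wax [ 0.437 -0.003  0.007]
bone [0.438 0.151 0.003]
stick [ 0.449 -0.15   0.008]
[[-0.97, 0.241, -0.001], [0.241, 0.97, -0.001], [0.0, -0.001, -1.0]]
```

View pics/wrist0.png

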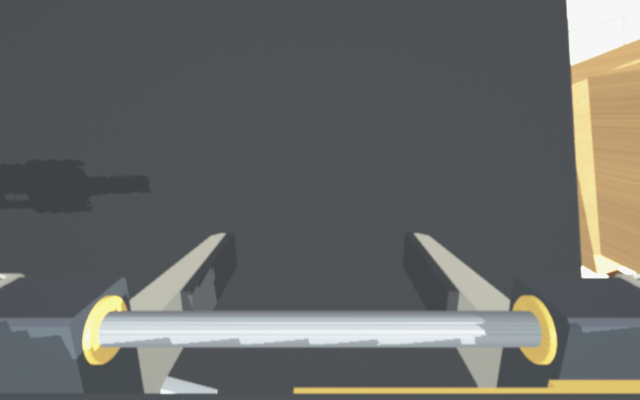

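The wrist view shows only bare table with the fingers at the bottom of the frame. I'll move over the scene.

Request:
carry_out(
  commands=[
    {"travel": [-49.7,-29.7,-3.1],"rot": [0,0,-14],"gripper": 9.0},
    {"travel": [-49.7,-29.7,-3.1],"rot": [0,0,-14],"gripper": 9.0},
    {"travel": [-49.7,-29.7,-3.1],"rot": [0,0,-14],"gripper": 9.0},
    {"travel": [-49.7,-29.7,-3.1],"rot": [0,0,-14],"gripper": 9.0},
    {"travel": [-49.7,-29.7,-3.1],"rot": [0,0,-14],"gripper": 9.0},
    {"travel": [-49.7,-29.7,-3.1],"rot": [0,0,-14],"gripper": 9.0},
    {"travel": [-49.7,-29.7,-3.1],"rot": [0,0,-14],"gripper": 9.0},
    {"travel": [-49.7,-29.7,-3.1],"rot": [0,0,-14],"gripper": 9.0},
    {"travel": [-49.7,-29.7,-3.1],"rot": [0,0,-14],"gripper": 9.0},
    {"travel": [-49.7,-29.7,-3.1],"rot": [0,0,-14],"gripper": 9.0},
    {"travel": [-49.7,-29.7,-3.1],"rot": [0,0,-14],"gripper": 9.0},
    {"travel": [-49.7,-29.7,-3.1],"rot": [0,0,-14],"gripper": 9.0},
    {"travel": [-49.7,-29.7,-3.1],"rot": [0,0,-14],"gripper": 9.0},
    {"travel": [-49.7,-29.7,-3.1],"rot": [0,0,-14],"gripper": 9.0},
    {"travel": [-49.7,-29.7,-3.1],"rot": [0,0,-14],"gripper": 9.0},
    {"travel": [-49.7,-29.7,-3.1],"rot": [0,0,-14],"gripper": 9.0},
    {"travel": [-49.7,-29.7,-3.1],"rot": [0,0,-14],"gripper": 9.0},
    {"travel": [-49.7,-29.7,-3.1],"rot": [0,0,-14],"gripper": 9.0},
  ],
)

```text
time: 1.95
eef_pos: [0.549, 0.1504, 0.2597]
eef_rot: [-0.001, 1.0, 0.0, 0.0]
wrist_force: [0.3, 0.2, -0.5]
grip_width: 0.984
grasp_force: 0.0
```

```bash
python3 -c "
from h import *
o,im,c=shoot('w1'); print(o['time'],o['eef_pos'],R.from_quat(o['eef_rot']).as_matrix().round(3).tolist())"
```

```text
1.95 [0.54902313 0.15044963 0.2597214 ] [[-1.0, -0.002, 0.0], [-0.002, 1.0, 0.0], [-0.0, 0.0, -1.0]]
```

View pics/w1.png

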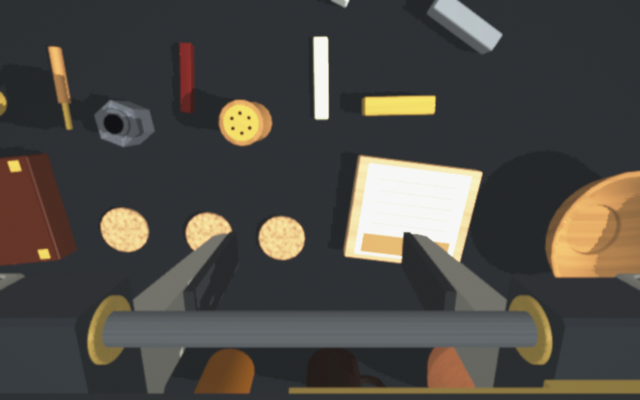

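The wrist picture shows the sander top (242,122), ink pot (123,123), wax (186,77), bone folder (321,78), brass bar (399,106), grey and white bars at the top edge, coasters (124,229), (208,232) and (282,238), the board near (415,208) turned by a few degrees, and the band at (390,245). Next I'll move toward the ink pot.

Request:
carry_out(
  commands=[
    {"travel": [-1.5,-18.5,4.0],"rot": [0,0,0],"gripper": 9.0},
    {"travel": [-1.5,-18.5,4.0],"rot": [0,0,0],"gripper": 9.0},
    {"travel": [-1.5,-18.5,4.0],"rot": [0,0,0],"gripper": 9.0},
    {"travel": [-1.5,-18.5,4.0],"rot": [0,0,0],"gripper": 9.0},
    {"travel": [-1.5,-18.5,4.0],"rot": [0,0,0],"gripper": 9.0},
    {"travel": [-1.5,-18.5,4.0],"rot": [0,0,0],"gripper": 9.0},
    {"travel": [-1.5,-18.5,4.0],"rot": [0,0,0],"gripper": 9.0},
    {"travel": [-1.5,-18.5,4.0],"rot": [0,0,0],"gripper": 9.0},
    {"travel": [-1.5,-18.5,4.0],"rot": [0,0,0],"gripper": 9.0},
  ],
)

```text
time: 2.9
eef_pos: [0.5647, -0.0341, 0.22]
eef_rot: [-0.001, 1.0, -0.0, 0.0]
wrist_force: [0.5, 0.5, 0.5]
grip_width: 0.978
grasp_force: 0.0
```

```bash
python3 - <<'E'
from h import *
o,im,c=shoot('w2'); print(o['time'],o['eef_pos'])
for n in("w1","w2"):
    im,c=load(n); hsv=cv2.cvtColor(np.ascontiguousarray(im),cv2.COLOR_RGB2HSV); im=np.ascontiguousarray(im)
    m=((hsv[...,2]>110)).astype(np.uint8); m[235:]*=0 if n=="x" else 1
    cs,_=cv2.findContours(cv2.morphologyEx(m,cv2.MORPH_CLOSE,np.ones((3,3))),0,2)
    for k in cs:
        if cv2.contourArea(k)<250: continue
        r=cv2.minAreaRect(k); x,y=r[0]
        if y>262: continue
        print(n,np.round(r[0]),np.round(r[1]),round(r[2]),"A",cv2.contourArea(k),hsv[int(y),int(x)],cast(c,r[0],.006)[0].round(4)[:2])
E
cd pics; python3 -c "
import cv2;im=cv2.imread('w2.png');cv2.imwrite('w2b.png',cv2.resize(im[0:300],(800,375)))"
```

```text
2.9 [ 0.56467733 -0.0340682   0.22000667]
w1 [281. 238.] [44. 46.] 90 A 1579.0 [ 19 106 235] [0.6334 0.1003]
w1 [124. 229.] [49. 44.] 45 A 1660.5 [ 18 108 232] [ 0.6217 -0.1028]
w1 [592. 226.] [111.  93.] 90 A 7975.5 [ 17 140 232] [0.6167 0.5038]
w1 [430. 233.] [167. 139.] 7 A 12780.5 [  0   0 247] [0.6263 0.2938]
w1 [120. 109.] [34. 11.] 18 A 259.0 [111  27 123] [ 0.4718 -0.0861]
w1 [245. 122.] [46. 52.] 90 A 1886.5 [ 26 142 244] [0.486  0.0614]
w1 [399. 105.] [19. 72.] 89 A 1334.5 [ 26 144 243] [0.4662 0.2441]
w1 [62. 87.] [85. 13.] 79 A 822.5 [ 16 139 163] [ 0.4468 -0.1503]
w1 [186.  72.] [58. 11.] 90 A 512.0 [  1 173 131] [ 0.4301 -0.0042]
w1 [320.  78.] [83. 15.] 90 A 1194.0 [ 30   3 247] [0.4358 0.1514]
w1 [467.  20.] [74. 22.] 37 A 1413.5 [ 95  17 199] [0.3755 0.3144]
w2 [438. 230.] [49. 33.] 30 A 1216.0 [ 16 114 219] [0.6231 0.1045]
w2 [353. 234.] [49. 50.] 45 A 1925.0 [ 16 115 216] [0.6282 0.0055]
w2 [260. 228.] [49. 51.] 90 A 1952.0 [ 16 115 217] [ 0.6223 -0.1042]
w2 [574. 208.] [139. 116.] 7 A 14336.0 [ 30   2 246] [0.5966 0.2594]
w2 [281. 109.] [45. 44.] 22 A 1445.0 [108  39  33] [ 0.4875 -0.075 ]
w2 [433. 106.] [52. 56.] 64 A 2171.0 [ 25 148 237] [0.4836 0.0869]
w2 [588.  88.] [22. 95.] 89 A 1884.0 [ 25 150 237] [0.4658 0.2476]
w2 [126.  84.] [35. 32.] 90 A 619.0 [ 15 132 106] [ 0.462  -0.2373]
w2 [208.  68.] [96. 12.] 85 A 908.0 [ 17 140 235] [ 0.447  -0.1497]
w2 [351.  52.] [11. 68.] 6 A 567.0 [  1 162 129] [ 0.4305 -0.0021]
w2 [499.  57.] [18. 97.] 6 A 1557.0 [ 30  11 246] [0.4357 0.1507]
```

View pics/w2b.png

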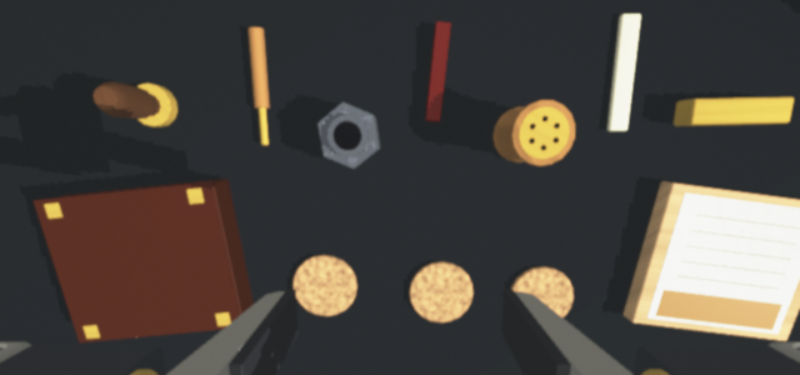

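The enlarged wrist view shows the ink pot at crop (348,135), a hexagon with corners near (347,102) and (378,120). The coasters are clear at (325,286) and (441,292), the sander disc is at (544,132), and the seal leans by perspective with its foot at (158,104). Next I'll measure the hexagon.

Run:
```python
from h import *
im,c=load("w2"); im=np.ascontiguousarray(im); hsv=cv2.cvtColor(im,cv2.COLOR_RGB2HSV); v=hsv[...,2]
x0,y0=245,70; s=v[y0:145,x0:320]
m=(s>75).astype(np.uint8)
cs,_=cv2.findContours(m,0,1); k=max(cs,key=cv2.contourArea); h=cv2.convexHull(k)
for e in(1.5,2.5,3.5):
    p=cv2.approxPolyDP(h,e,True)[:,0]+[x0,y0]; w=cast(c,p,.036)[:,:2]; print(e,len(p),(w*1000).round(1).tolist())
    dd=np.roll(w,-1,0)-w; print([(round(np.hypot(*a)*1000),round(np.degrees(np.arctan2(a[1],a[0]))%60,1)) for a in dd])
mm=(s<55).astype(np.uint8); n,l,st,ce=cv2.connectedComponentsWithStats(mm)
for i in range(1,n):
    if 150<st[i,4]<900: print("mouth",st[i],cast(c,ce[i]+[x0,y0],.042)[0])
# sander disc
m=((hsv[...,0]>20)&(hsv[...,0]<32)&(hsv[...,1]>110)&(v>180)).astype(np.uint8)[70:145,390:470]
k=max(cv2.findContours(cv2.morphologyEx(m,3,np.ones((5,5))),0,1)[0],key=cv2.contourArea); r=cv2.minEnclosingCircle(k); print("sander",r,cast(c,np.array(r[0])+[390,70],.064)[0])
```

```text
1.5 8 [[462.7, -79.0], [470.9, -55.1], [477.4, -52.2], [496.3, -50.5], [511.9, -69.7], [505.1, -90.4], [501.2, -95.2], [477.5, -98.0]]
[(25, np.float64(11.1)), (7, np.float64(23.6)), (19, np.float64(5.3)), (25, np.float64(9.1)), (22, np.float64(11.9)), (6, np.float64(51.2)), (24, np.float64(6.9)), (24, np.float64(7.9))]
2.5 6 [[462.7, -79.0], [470.9, -55.1], [496.3, -50.5], [511.9, -69.7], [501.2, -95.2], [477.5, -98.0]]
[(25, np.float64(11.1)), (26, np.float64(10.3)), (25, np.float64(9.1)), (28, np.float64(7.4)), (24, np.float64(6.9)), (24, np.float64(7.9))]
3.5 6 [[462.7, -79.0], [470.9, -55.1], [496.3, -50.5], [511.9, -69.7], [501.2, -95.2], [477.5, -98.0]]
[(25, np.float64(11.1)), (26, np.float64(10.3)), (25, np.float64(9.1)), (28, np.float64(7.4)), (24, np.float64(6.9)), (24, np.float64(7.9))]
mouth [ 23  28  20  21 349] [ 0.48705065 -0.0747516   0.042     ]
sander ((45.0, 36.0), 21.260391235351562) [0.48525416 0.06960838 0.064     ]
```

Request:
carry_out(
  newtons=25,
  commands=[
    {"travel": [7.8,-4.05,10],"rot": [0,0,-8.5],"gripper": 6.4},
    {"travel": [7.8,-4.05,10],"rot": [0,0,-8.8],"gripper": 6.4},
    {"travel": [7.8,-4.05,10],"rot": [0,0,-8.8],"gripper": 6.4},
    {"travel": [7.8,-4.05,10],"rot": [0,0,-8.8],"gripper": 6.4},
    {"travel": [7.8,-4.05,13],"rot": [0,0,-8.8],"gripper": 6.4},
    {"travel": [7.8,-4.05,15],"rot": [0,0,-8.8],"gripper": 6.4},
    {"travel": [7.8,-4.05,17],"rot": [0,0,-8.8],"gripper": 6.4},
    {"travel": [7.8,-4.05,19],"rot": [0,0,-8.8],"gripper": 6.4},
    {"travel": [7.8,-4.05,20.1],"rot": [0,0,-8.8],"gripper": 6.4},
    {"travel": [7.8,-4.05,20.1],"rot": [0,0,-8.8],"gripper": 6.4},
    {"travel": [7.8,-4.05,20.1],"rot": [0,0,-8.8],"gripper": 3.5},
    {"travel": [7.8,-4.05,20.1],"rot": [0,0,-8.8],"gripper": 3.5},
    {"travel": [7.8,-4.05,20.1],"rot": [0,0,-8.8],"gripper": 3.5},
    {"travel": [7.8,-4.05,20.1],"rot": [0,0,-8.8],"gripper": 3.5},
    {"travel": [7.8,-4.05,20.1],"rot": [0,0,-8.8],"gripper": 3.5},
    {"travel": [7.8,-4.05,20.1],"rot": [0,0,-8.8],"gripper": 3.5},
    {"travel": [7.8,-4.05,20.1],"rot": [0,0,-8.8],"gripper": 3.5},
    {"travel": [7.8,-4.05,20.1],"rot": [0,0,-8.8],"gripper": 3.5},
  ],
)

```text
time: 4.75
eef_pos: [0.4875, -0.0759, 0.0198]
eef_rot: [-0.077, 0.997, -0.0, 0.001]
wrist_force: [0.1, 1.4, 6.4]
grip_width: 0.477
grasp_force: 25.0
```

Run:
```python
from h import *
o=robot.get_obs(); print(o["time"],o["eef_pos"],o["grip_width"],o["grasp_force"],o["wrist_force"])
print(R.from_quat(o["eef_rot"]).as_matrix().round(3).tolist())
print(local([.633,.100,.026]))
```

```text
4.75 [ 0.48752306 -0.07591452  0.0197883 ] 0.4770062951339863 25.001103579998016 [0.12027971 1.39924315 6.44278549]
[[-0.988, -0.153, 0.002], [-0.153, 0.988, -0.0], [-0.002, -0.001, -1.0]]
[-17.07471505  15.15174831  -0.59920683]
```

Request:
carry_out(
  commands=[
    {"travel": [0,0,-4],"rot": [0,0,0],"gripper": 3.5},
    {"travel": [0,0,-8],"rot": [0,0,0],"gripper": 3.5},
    {"travel": [-4,3.6,-9],"rot": [0,0,0],"gripper": 3.5},
    {"travel": [-7.5,6.7,-9],"rot": [0,0,0],"gripper": 3.5},
    {"travel": [-11,9.8,-9],"rot": [0,0,0],"gripper": 3.5},
    {"travel": [-14,12.5,-9],"rot": [0,0,0],"gripper": 3.5},
    {"travel": [-16.2,14.4,-9],"rot": [0,0,0],"gripper": 3.5},
    {"travel": [-17.1,15.15,-9],"rot": [0,0,0],"gripper": 3.5},
    {"travel": [-17.1,15.15,-8],"rot": [0,0,0],"gripper": 3.5},
    {"travel": [-17.1,15.15,-6],"rot": [0,0,0],"gripper": 3.5},
    {"travel": [-17.1,15.15,-4],"rot": [0,0,0],"gripper": 3.5},
    {"travel": [-17.1,15.15,-2],"rot": [0,0,0],"gripper": 3.5},
    {"travel": [-17.1,15.15,-1],"rot": [0,0,0],"gripper": 3.5},
    {"travel": [-17.1,15.15,-1],"rot": [0,0,0],"gripper": 3.5},
    {"travel": [-17.1,15.15,-1],"rot": [0,0,0],"gripper": 3.5},
  ],
)

```text
time: 6.25
eef_pos: [0.632, 0.0994, 0.0287]
eef_rot: [-0.077, 0.997, -0.0, -0.0]
wrist_force: [0.2, -0.1, -2.8]
grip_width: 0.477
grasp_force: 25.0
```

Run:
```python
from h import *
o=robot.get_obs(); print(o["time"],o["eef_pos"],o["grip_width"],o["wrist_force"],local([.633,.1,.0265]))
```

```text
6.25 [0.63201589 0.09937317 0.02868567] 0.4774533646351494 [ 0.17573479 -0.13349738 -2.75375843] [-0.1068668   0.04696629  0.21853832]
```

Request:
carry_out(
  commands=[
    {"travel": [-0.1,0.05,0.3],"rot": [0,0,0],"gripper": 3.5},
    {"travel": [-0.1,0.05,0.3],"rot": [0,0,0],"gripper": 3.5},
    {"travel": [-0.1,0.05,0.3],"rot": [0,0,0],"gripper": 6.2},
    {"travel": [-0.1,0.05,0.3],"rot": [0,0,0],"gripper": 6.2},
    {"travel": [-0.1,0.05,0.3],"rot": [0,0,0],"gripper": 6.2},
    {"travel": [-0.1,0.05,0.3],"rot": [0,0,0],"gripper": 6.2},
    {"travel": [-0.1,0.05,-2],"rot": [0,0,0],"gripper": 6.2},
    {"travel": [-0.1,0.05,-6],"rot": [0,0,0],"gripper": 6.2},
    {"travel": [-0.1,0.05,-10],"rot": [0,0,0],"gripper": 6.2},
    {"travel": [15,-30,-13.4],"rot": [0,0,8.5],"gripper": 6.2},
    {"travel": [15,-30,-13.4],"rot": [0,0,8.8],"gripper": 6.2},
    {"travel": [15,-30,-13.4],"rot": [0,0,8.8],"gripper": 6.2},
    {"travel": [15,-30,-13.4],"rot": [0,0,8.8],"gripper": 6.2},
    {"travel": [15,-30,-13.4],"rot": [0,0,8.8],"gripper": 6.2},
    {"travel": [15,-30,-13.4],"rot": [0,0,8.8],"gripper": 6.2},
    {"travel": [15,-30,-13.4],"rot": [0,0,8.8],"gripper": 6.2},
    {"travel": [15,-30,-13.4],"rot": [0,0,8.8],"gripper": 6.2},
    {"travel": [15,-30,-13.4],"rot": [0,0,8.8],"gripper": 6.2},
    {"travel": [15,-30,-13.4],"rot": [0,0,8.8],"gripper": 6.2},
  ],
)

```text
time: 8.15
eef_pos: [0.5303, -0.2181, 0.1624]
eef_rot: [-0.001, 1.0, 0.0, -0.0]
wrist_force: [-0.2, 0.7, 0.1]
grip_width: 0.671
grasp_force: 0.0
```

Run:
```python
from h import *
o,im,c=shoot('w3'); print(o['time'],o['eef_pos'],o["wrist_force"])
im=np.ascontiguousarray(im); hsv=cv2.cvtColor(im,cv2.COLOR_RGB2HSV)
p=proj(c,[[.462,-.24,.03]])[0]; print(p)
x,y=(p-[100,90]).astype(int).clip(0); s=im[y:y+180,x:x+200]; print(x,y)
cv2.imwrite("pics/w3b.png",cv2.resize(s,None,fx=3,fy=3)[:,:,::-1])
```

```text
8.15 [ 0.53029416 -0.21812888  0.16239093] [-0.24551628  0.66618831  0.07515701]
[293.352752   118.90625208]
193 28
```

View pics/w3b.png

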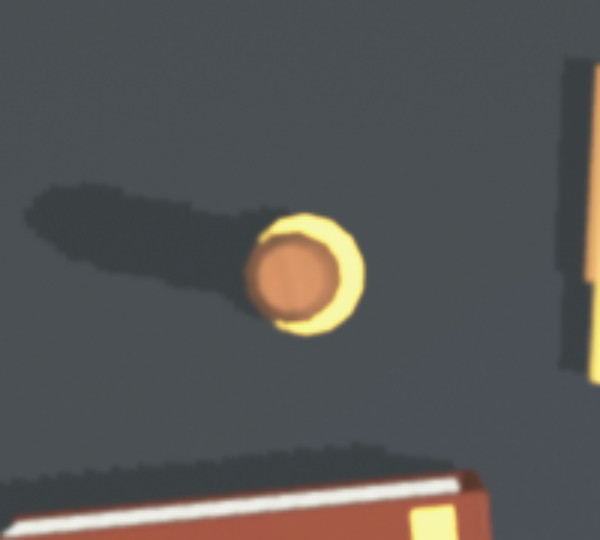

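The crop shows the seal's brass foot circle centred near crop (304,274) and its handle top at (292,277). The book's edge is well away.

Run:
```python
from h import *
im,c=load("w3")
print(cast(c,[294.2,119.3],.012),cast(c,[290.3,120.3],.066))
p=cast(c,[294.2,119.3],.012)[0][:2]; q=cast(c,[290.3,120.3],.066)[0][:2]; m=(p+q)/2
print(m,local([*m,.037]))
```

```text
[[ 0.46255961 -0.24061599  0.012     ]] [[ 0.46255785 -0.2395314   0.066     ]]
[ 0.46255873 -0.2400737 ] [ 6.77714017 -2.21552616 12.53047812]
```

Request:
carry_out(
  newtons=25,
  commands=[
    {"travel": [6.8,-2.2,4],"rot": [0,0,0],"gripper": 5},
    {"travel": [6.8,-2.2,4],"rot": [0,0,0],"gripper": 5},
    {"travel": [6.8,-2.2,4],"rot": [0,0,0],"gripper": 5},
    {"travel": [6.8,-2.2,7],"rot": [0,0,0],"gripper": 5},
    {"travel": [6.8,-2.2,10],"rot": [0,0,0],"gripper": 5},
    {"travel": [6.8,-2.2,12.5],"rot": [0,0,0],"gripper": 5},
    {"travel": [6.8,-2.2,12.5],"rot": [0,0,0],"gripper": 5},
    {"travel": [6.8,-2.2,12.5],"rot": [0,0,0],"gripper": 1.5},
    {"travel": [6.8,-2.2,12.5],"rot": [0,0,0],"gripper": 1.5},
    {"travel": [6.8,-2.2,12.5],"rot": [0,0,0],"gripper": 1.5},
    {"travel": [6.8,-2.2,12.5],"rot": [0,0,0],"gripper": 1.5},
    {"travel": [6.8,-2.2,12.5],"rot": [0,0,0],"gripper": 1.5},
    {"travel": [6.8,-2.2,12.5],"rot": [0,0,0],"gripper": 1.5},
    {"travel": [6.8,-2.2,12.5],"rot": [0,0,0],"gripper": 1.5},
    {"travel": [6.8,-2.2,12.5],"rot": [0,0,0],"gripper": 1.5},
  ],
)

```text
time: 9.7
eef_pos: [0.4631, -0.2419, 0.0391]
eef_rot: [-0.0, 1.0, -0.001, 0.001]
wrist_force: [-0.4, 2.2, 5.8]
grip_width: 0.254
grasp_force: 25.0
```

Run:
```python
from h import *
o=robot.get_obs(); print(o["time"],o["eef_pos"],o["grip_width"]*91.9,o["grasp_force"],o["wrist_force"])
print(local([.622,-.1035,o["eef_pos"][2]+.006]))
```

```text
9.7 [ 0.46313745 -0.24192099  0.03905307] 23.336824568107726 25.000940540412557 [-0.41844479  2.2299041   5.75840359]
[-15.8924101   13.83573111  -0.58365738]
```

Request:
carry_out(
  commands=[
    {"travel": [0,0,-4],"rot": [0,0,0],"gripper": 1.5},
    {"travel": [0,0,-8],"rot": [0,0,0],"gripper": 1.5},
    {"travel": [-3.5,3,-9],"rot": [0,0,0],"gripper": 1.5},
    {"travel": [-7,6,-9],"rot": [0,0,0],"gripper": 1.5},
    {"travel": [-10.5,9,-9],"rot": [0,0,0],"gripper": 1.5},
    {"travel": [-13.5,12,-9],"rot": [0,0,0],"gripper": 1.5},
    {"travel": [-15.3,13.4,-9],"rot": [0,0,0],"gripper": 1.5},
    {"travel": [-15.9,13.8,-9],"rot": [0,0,0],"gripper": 1.5},
    {"travel": [-15.9,13.8,-8],"rot": [0,0,0],"gripper": 1.5},
    {"travel": [-15.9,13.8,-6],"rot": [0,0,0],"gripper": 1.5},
    {"travel": [-15.9,13.8,-4],"rot": [0,0,0],"gripper": 1.5},
    {"travel": [-15.9,13.8,-2],"rot": [0,0,0],"gripper": 1.5},
    {"travel": [-15.9,13.8,-1],"rot": [0,0,0],"gripper": 1.5},
    {"travel": [-15.9,13.8,-1],"rot": [0,0,0],"gripper": 1.5},
    {"travel": [-15.9,13.8,-1],"rot": [0,0,0],"gripper": 1.5},
  ],
)

```text
time: 11.2
eef_pos: [0.6207, -0.104, 0.0477]
eef_rot: [0.0, 1.0, -0.0, -0.0]
wrist_force: [0.2, 0.6, -1.0]
grip_width: 0.251
grasp_force: 25.0
```

Run:
```python
from h import *
o=robot.get_obs(); print(o["time"],o["eef_pos"],o["grip_width"]*91.9,o["wrist_force"],local([.622,-.1035,.0451]))
```

```text
11.2 [ 0.62066861 -0.10401317  0.04769202] 23.027347452658205 [ 0.19465334  0.58489264 -1.01866694] [-0.13312711  0.05143131  0.25918604]
```

Request:
carry_out(
  commands=[
    {"travel": [-0.1,0.05,0.3],"rot": [0,0,0],"gripper": 1.5},
    {"travel": [-0.1,0.05,0.3],"rot": [0,0,0],"gripper": 1.5},
    {"travel": [-0.1,0.05,0.3],"rot": [0,0,0],"gripper": 4.5},
    {"travel": [-0.1,0.05,0.3],"rot": [0,0,0],"gripper": 4.5},
    {"travel": [-0.1,0.05,0.3],"rot": [0,0,0],"gripper": 4.5},
    {"travel": [-0.1,0.05,0.3],"rot": [0,0,0],"gripper": 4.5},
    {"travel": [-0.1,0.05,-2],"rot": [0,0,0],"gripper": 4.5},
    {"travel": [-0.1,0.05,-6],"rot": [0,0,0],"gripper": 4.5},
    {"travel": [-0.1,0.05,-10],"rot": [0,0,0],"gripper": 4.5},
    {"travel": [6.2,13.3,-17.5],"rot": [0,0,0],"gripper": 7},
    {"travel": [6.2,13.3,-17.5],"rot": [0,0,0],"gripper": 7},
    {"travel": [6.2,13.3,-17.5],"rot": [0,0,0],"gripper": 7},
    {"travel": [6.2,13.3,-17.5],"rot": [0,0,0],"gripper": 7},
    {"travel": [6.2,13.3,-17.5],"rot": [0,0,0],"gripper": 7},
    {"travel": [6.2,13.3,-17.5],"rot": [0,0,0],"gripper": 7},
    {"travel": [6.2,13.3,-17.5],"rot": [0,0,0],"gripper": 7},
  ],
)

```text
time: 12.8
eef_pos: [0.5589, 0.0285, 0.2212]
eef_rot: [0.001, 1.0, -0.0, -0.001]
wrist_force: [-0.0, -0.1, 0.1]
grip_width: 0.763
grasp_force: 0.0
```

Run:
```python
from h import *
o,im,c=shoot('w4'); print(o['time'],o['eef_pos'],o["wrist_force"])
im=np.ascontiguousarray(im); hsv=cv2.cvtColor(im,cv2.COLOR_RGB2HSV); v=hsv[...,2]
p=proj(c,[[.485,.07,.064]])[0].astype(int); x0,y0=p-40; x0=max(x0,0); y0=max(y0,0)
m=((hsv[...,0]>20)&(hsv[...,0]<32)&(hsv[...,1]>110)&(v>180)).astype(np.uint8)[y0:y0+80,x0:x0+80]
k=max(cv2.findContours(cv2.morphologyEx(m,3,np.ones((5,5))),0,1)[0],key=cv2.contourArea); r=cv2.minEnclosingCircle(k); print("sander",p,r,cast(c,np.array(r[0])+[x0,y0],.064)[0],cast(c,np.array(r[0])+[x0,y0],.064)[0]-cast(c,np.array(r[0])+[x0+r[1],y0],.064)[0])
print(local([*cast(c,np.array(r[0])+[x0,y0],.064)[0][:2],.029]))
cv2.imwrite("pics/w4b.png",cv2.resize(im[:320,100:540],(800,582))[:,:,::-1])
```

```text
12.8 [0.55889284 0.02847086 0.22117855] [-0.00851609 -0.13493038  0.1270454 ]
sander [365 112] ((39.61320877075195, 40.575469970703125), 20.59111976623535) [0.4850311  0.06952445 0.064     ] [-1.66343355e-05 -1.86769277e-02  0.00000000e+00]
[ 7.34809916  4.0932584  19.23442504]
```

View pics/w4b.png

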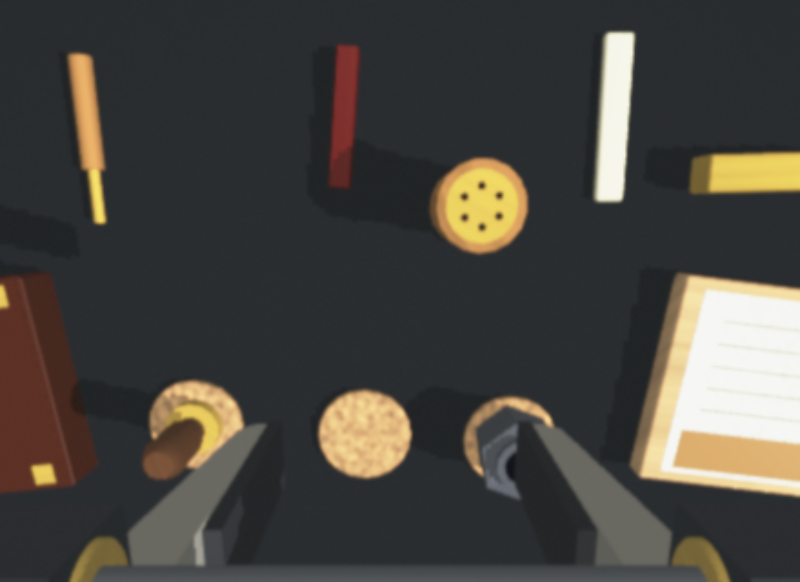

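The view shows the seal upright on the far coaster (196,425), the ink pot on the near coaster (505,455), the empty middle coaster (365,433), and the sander disc (480,205).

Request:
carry_out(
  newtons=25,
  commands=[
    {"travel": [7.35,4.1,9],"rot": [0,0,0],"gripper": 6.4},
    {"travel": [7.35,4.1,9],"rot": [0,0,0],"gripper": 6.4},
    {"travel": [7.35,4.1,9],"rot": [0,0,0],"gripper": 6.4},
    {"travel": [7.35,4.1,9],"rot": [0,0,0],"gripper": 6.4},
    {"travel": [7.35,4.1,12],"rot": [0,0,0],"gripper": 6.4},
    {"travel": [7.35,4.1,15],"rot": [0,0,0],"gripper": 6.4},
    {"travel": [7.35,4.1,18],"rot": [0,0,0],"gripper": 6.4},
    {"travel": [7.35,4.1,19.2],"rot": [0,0,0],"gripper": 6.4},
    {"travel": [7.35,4.1,19.2],"rot": [0,0,0],"gripper": 6.4},
    {"travel": [7.35,4.1,19.2],"rot": [0,0,0],"gripper": 3},
    {"travel": [7.35,4.1,19.2],"rot": [0,0,0],"gripper": 3},
    {"travel": [7.35,4.1,19.2],"rot": [0,0,0],"gripper": 3},
    {"travel": [7.35,4.1,19.2],"rot": [0,0,0],"gripper": 3},
    {"travel": [7.35,4.1,19.2],"rot": [0,0,0],"gripper": 3},
    {"travel": [7.35,4.1,19.2],"rot": [0,0,0],"gripper": 3},
    {"travel": [7.35,4.1,19.2],"rot": [0,0,0],"gripper": 3},
    {"travel": [7.35,4.1,19.2],"rot": [0,0,0],"gripper": 3},
  ],
)

```text
time: 14.55
eef_pos: [0.4871, 0.0704, 0.0322]
eef_rot: [-0.0, 1.0, -0.0, 0.002]
wrist_force: [0.0, -1.7, 5.7]
grip_width: 0.485
grasp_force: 25.0
```

Run:
```python
from h import *
im,c=load("w4"); im=np.ascontiguousarray(im); hsv=cv2.cvtColor(im,cv2.COLOR_RGB2HSV)
m=((hsv[...,2]>110)).astype(np.uint8)[205:270,260:340]; k=max(cv2.findContours(cv2.morphologyEx(m,3,np.ones((3,3))),0,1)[0],key=cv2.contourArea)
e=cv2.fitEllipse(k); print("c2",e,cast(c,np.array(e[0])+[260,205],.006))
o=robot.get_obs(); print(o["time"],o["eef_pos"],o["grip_width"]*91.9,o["grasp_force"],o["wrist_force"])
print(local([.628,.0055,o["eef_pos"][2]+.006]))
```

```text
c2 ((40.25873565673828, 33.2054557800293), (47.786216735839844, 50.64360809326172), 93.76573181152344) [[0.62816298 0.00568339 0.006     ]]
14.55 [0.48711384 0.0703767  0.03220974] 44.54926829576462 25.000715511851013 [ 0.03419458 -1.69639935  5.67356743]
[-14.08592366  -6.49831085  -0.54560045]
```

The opening reads 44.5 mm where the body is 41 mm, so the pads have probably caught the rim. I'll open and regrip a little lower.

Request:
carry_out(
  commands=[
    {"travel": [0,0,0],"rot": [0,0,0],"gripper": 6.2},
    {"travel": [0,0,0],"rot": [0,0,0],"gripper": 6.2},
    {"travel": [0,0,0],"rot": [0,0,0],"gripper": 6.2},
    {"travel": [0,0,0],"rot": [0,0,0],"gripper": 6.2},
    {"travel": [0,0,0],"rot": [0,0,0],"gripper": 6.2},
  ],
)

```text
time: 15.05
eef_pos: [0.4852, 0.0708, 0.0304]
eef_rot: [-0.0, 1.0, 0.0, -0.0]
wrist_force: [0.1, 0.2, 0.6]
grip_width: 0.671
grasp_force: 0.0
```

Run:
```python
from h import *
o=robot.get_obs(); print(o["time"],o["eef_pos"],o["grip_width"]*91.9,o["grasp_force"],o["wrist_force"])
im,s=robot.read_camera("side"),cam("side"); cv2.imwrite("pics/s5.png",cv2.resize(np.ascontiguousarray(im[130:290,200:400]),(800,640))[:590,:,::-1])
```

```text
15.05 [0.48518212 0.07077633 0.03038539] 61.70231327921438 0.0 [0.05692881 0.1564385  0.62475371]
```

View pics/s5.png

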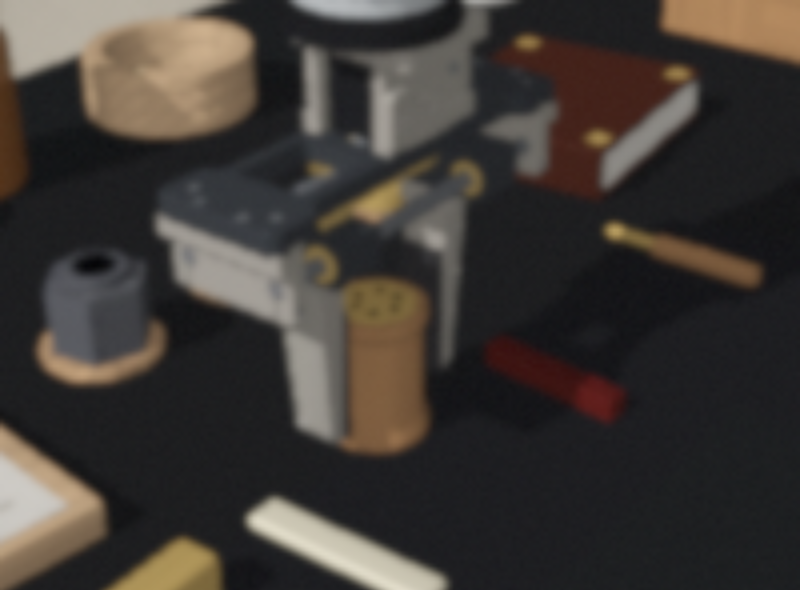

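The sander stands upright between the open fingers and hasn't been disturbed. I'll lower 3.5 mm and regrip.

Request:
carry_out(
  newtons=20,
  commands=[
    {"travel": [0,-0.1,0.35],"rot": [0,0,0],"gripper": 6.2},
    {"travel": [0,-0.1,0.35],"rot": [0,0,0],"gripper": 6.2},
    {"travel": [0,-0.1,0.35],"rot": [0,0,0],"gripper": 3},
    {"travel": [0,-0.1,0.35],"rot": [0,0,0],"gripper": 3},
    {"travel": [0,-0.1,0.35],"rot": [0,0,0],"gripper": 3},
    {"travel": [0,-0.1,0.35],"rot": [0,0,0],"gripper": 3},
    {"travel": [0,-0.1,0.35],"rot": [0,0,0],"gripper": 3},
    {"travel": [0,-0.1,0.35],"rot": [0,0,0],"gripper": 3},
    {"travel": [0,-0.1,0.35],"rot": [0,0,0],"gripper": 3},
  ],
)

```text
time: 16.0
eef_pos: [0.4854, 0.0697, 0.0271]
eef_rot: [-0.0, 1.0, -0.0, -0.0]
wrist_force: [-0.1, -1.0, -0.4]
grip_width: 0.485
grasp_force: 20.0
```

Run:
```python
from h import *
o=robot.get_obs(); print(o["time"],o["eef_pos"],o["grip_width"]*91.9,o["grasp_force"],o["wrist_force"])
print(local([.628,.0055,o["eef_pos"][2]+.006]))
```

```text
16.0 [0.48543248 0.06969241 0.02710181] 44.59754590406234 19.999953880906105 [-0.08630834 -0.96566234 -0.36571404]
[-14.25291096  -6.42774839  -0.60017893]
```

Request:
carry_out(
  commands=[
    {"travel": [0,0,-2],"rot": [0,0,0],"gripper": 3},
    {"travel": [0,0,-4],"rot": [0,0,0],"gripper": 3},
    {"travel": [0,0,-7],"rot": [0,0,0],"gripper": 3},
    {"travel": [0,0,-10],"rot": [0,0,0],"gripper": 3},
    {"travel": [0,0,-10],"rot": [0,0,0],"gripper": 3},
    {"travel": [0,0,-10],"rot": [0,0,0],"gripper": 3},
  ],
)

```text
time: 16.6
eef_pos: [0.4856, 0.0697, 0.1272]
eef_rot: [-0.0, 1.0, -0.0, 0.0]
wrist_force: [-0.1, -0.9, -1.0]
grip_width: 0.486
grasp_force: 20.0
```

Run:
```python
from h import *
o=robot.get_obs(); print(o["time"],o["eef_pos"],o["grip_width"]*91.9,o["grasp_force"],o["wrist_force"])
print(local([.628,.0055,.0331]))
a=robot.read_camera("side")[100:260,200:400]; cv2.imwrite("pics/s6.png",cv2.resize(np.ascontiguousarray(a),(740,592))[:,:,::-1])
```

```text
16.6 [0.48561433 0.06972964 0.12720053] 44.70547616409144 19.99991364777088 [-0.06962713 -0.94027278 -1.01613648]
[-14.22622733  -6.43073855   9.42339773]
```

View pics/s6.png

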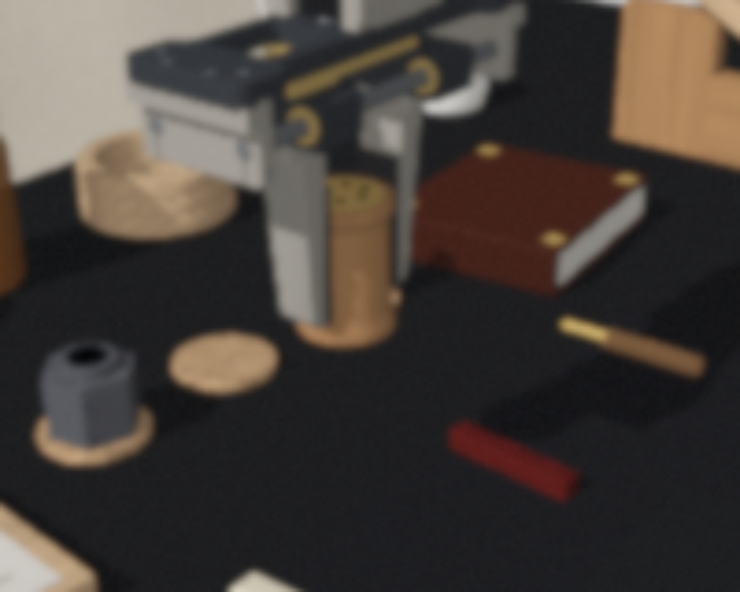

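The sander is held straight.

Request:
carry_out(
  commands=[
    {"travel": [-3.5,-1.6,0],"rot": [0,0,0],"gripper": 3},
    {"travel": [-7,-3.2,0],"rot": [0,0,0],"gripper": 3},
    {"travel": [-10.5,-4.8,0],"rot": [0,0,0],"gripper": 3},
    {"travel": [-13.3,-6,0],"rot": [0,0,0],"gripper": 3},
    {"travel": [-14.3,-6.4,0],"rot": [0,0,0],"gripper": 3},
    {"travel": [-14.3,-6.4,2],"rot": [0,0,0],"gripper": 3},
    {"travel": [-14.3,-6.4,5],"rot": [0,0,0],"gripper": 3},
    {"travel": [-14.3,-6.4,7.5],"rot": [0,0,0],"gripper": 3},
    {"travel": [-14.3,-6.4,9],"rot": [0,0,0],"gripper": 3},
    {"travel": [-14.3,-6.4,9.1],"rot": [0,0,0],"gripper": 3},
    {"travel": [-14.3,-6.4,9.1],"rot": [0,0,0],"gripper": 3},
  ],
)

```text
time: 17.75
eef_pos: [0.628, 0.0059, 0.0353]
eef_rot: [-0.0, 1.0, 0.0, -0.001]
wrist_force: [0.2, 0.7, -0.6]
grip_width: 0.484
grasp_force: 20.0
```

Run:
```python
from h import *
o=robot.get_obs(); print(o["time"],o["eef_pos"],o["wrist_force"],local([.628,.0055,.0331]))
```

```text
17.75 [0.62798007 0.005876   0.03529239] [ 0.24860178  0.66952939 -0.59689715] [-0.00228091 -0.03765947  0.21922639]
```

Request:
carry_out(
  commands=[
    {"travel": [0,-0.05,0.22],"rot": [0,0,0],"gripper": 3},
    {"travel": [0,-0.05,0.22],"rot": [0,0,0],"gripper": 3},
    {"travel": [0,-0.05,0.22],"rot": [0,0,0],"gripper": 6},
    {"travel": [0,-0.05,0.22],"rot": [0,0,0],"gripper": 6},
    {"travel": [0,-0.05,0.22],"rot": [0,0,0],"gripper": 6},
    {"travel": [0,-0.05,0.22],"rot": [0,0,0],"gripper": 6},
    {"travel": [0,-0.05,-2],"rot": [0,0,0],"gripper": 6},
    {"travel": [0,-0.05,-6],"rot": [0,0,0],"gripper": 6},
    {"travel": [0,-0.05,-10],"rot": [0,0,0],"gripper": 6},
    {"travel": [5.8,26,-16.5],"rot": [0,0,0],"gripper": 9},
    {"travel": [5.8,26,-16.5],"rot": [0,0,0],"gripper": 9},
    {"travel": [5.8,26,-16.5],"rot": [0,0,0],"gripper": 9},
    {"travel": [5.8,26,-16.5],"rot": [0,0,0],"gripper": 9},
    {"travel": [5.8,26,-16.5],"rot": [0,0,0],"gripper": 9},
    {"travel": [5.8,26,-16.5],"rot": [0,0,0],"gripper": 9},
    {"travel": [5.8,26,-16.5],"rot": [0,0,0],"gripper": 9},
    {"travel": [5.8,26,-16.5],"rot": [0,0,0],"gripper": 9},
    {"travel": [5.8,26,-16.5],"rot": [0,0,0],"gripper": 9},
    {"travel": [5.8,26,-16.5],"rot": [0,0,0],"gripper": 9},
  ],
)

```text
time: 19.65
eef_pos: [0.5705, 0.2643, 0.2005]
eef_rot: [0.001, 1.0, -0.0, -0.0]
wrist_force: [-0.5, 0.7, -0.4]
grip_width: 0.982
grasp_force: 0.0
```

Run:
```python
from h import *
o,im,c=shoot('w7'); print(o['time'],o['eef_pos'],o["wrist_force"])
im=np.ascontiguousarray(im); hsv=cv2.cvtColor(im,cv2.COLOR_RGB2HSV)
cv2.imwrite("pics/w7b.png",cv2.resize(im[:300],(800,375))[:,:,::-1])
h,s,v=[hsv[...,i] for i in range(3)]
print("bar px",proj(c,[[.466,.243,.024]]),"band px",proj(c,[[.64,.26,.018]]))
m=((h>20)&(h<32)&(s>90)&(v>120)).astype(np.uint8)
for k in cv2.findContours(m,0,1)[0]:
    if cv2.contourArea(k)>400:
        r=cv2.minAreaRect(k); print("brass",r,(cast(c,cv2.boxPoints(r),.024)*1000).round(1)[:,:2].tolist())
b=im[int(proj(c,[[.64,.265,.018]])[0][1]),int(proj(c,[[.64,.265,.018]])[0][0])]; print("bandcol",b)
```

```text
19.65 [0.57053159 0.26429434 0.20048923] [-0.47413936  0.73225357 -0.40072441]
bar px [[296.72501876  78.81438704]] band px [[315.64536284 248.87973013]]
brass ((40.7500114440918, 259.2500305175781), (39.59797668457031, 31.819805145263672), 45.0) [[646.1, -63.4], [620.4, -33.6], [652.5, -10.1], [679.4, -40.2]]
brass ((294.6679992675781, 80.05552673339844), (23.231510162353516, 85.11872863769531), 88.63607025146484) [[457.7, 201.2], [456.0, 280.7], [476.6, 281.4], [478.4, 200.7]]
bandcol [196 151  94]
```

View pics/w7b.png

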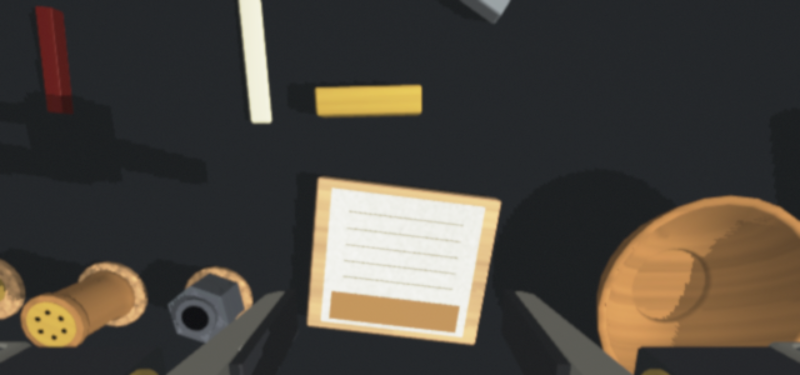

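The view shows the brass bar, plain at crop (369,100), and the whole tan band at crop (394,312) between the fingers. The sander is on the middle coaster, leaning only by perspective.

Run:
```python
from h import *
im,c=load("w7"); im=np.ascontiguousarray(im); h,s,v=cv2.split(cv2.cvtColor(im,cv2.COLOR_RGB2HSV))
x0,y0=255,222; s_=s[y0:275,x0:380]
m=(s_>118).astype(np.uint8)
for k in cv2.findContours(m,0,1)[0]:
    if cv2.contourArea(k)>200:
        r=cv2.minAreaRect((k+[x0,y0]).astype(np.float32)); w=cast(c,cv2.boxPoints(r),.018)[:,:2]*1000
        print(r,w.round(1).tolist(),w.mean(0),[np.linalg.norm(w[i]-w[i-1]).round(1) for i in range(4)])
# board from sheet
b=(v[110:280,240:410]>150).astype(np.uint8); k=max(cv2.findContours(b,0,1)[0],key=cv2.contourArea)
p=cv2.approxPolyDP(cv2.convexHull(k),4,True)[:,0]+[240,110]; print("board",(cast(c,p,.018)*1000).round(1)[:,:2].tolist())
```

```text
((314.5631103515625, 249.21328735351562), (100.60030364990234, 19.45406723022461), 6.709836959838867) [[644.8, 203.0], [622.4, 206.4], [636.0, 314.3], [658.8, 312.6]] [640.5088862  259.05739345] [np.float64(110.5), np.float64(22.6), np.float64(108.8), np.float64(22.9)]
board [[525.0, 199.7], [545.3, 346.2], [671.2, 329.2], [651.9, 183.5]]
```

Run:
```python
from h import *
o=robot.get_obs(); print(o["q"]); print(local([.4672,.2411,.017]),o["eef_pos"])
```

```text
[ 2.42232954e-01  3.16837032e-01  1.46586013e+00 -1.72728122e-04
  1.35975468e+00 -1.32721960e+00]
[10.31932871 -2.33981543 18.36875026] [0.57056953 0.26443117 0.20059691]
```

Request:
carry_out(
  newtons=30,
  commands=[
    {"travel": [10.3,-2.35,8],"rot": [0,0,88.8],"gripper": 4.5},
    {"travel": [10.3,-2.35,8],"rot": [0,0,88.8],"gripper": 4.5},
    {"travel": [10.3,-2.35,8],"rot": [0,0,88.8],"gripper": 4.5},
    {"travel": [10.3,-2.35,8],"rot": [0,0,88.8],"gripper": 4.5},
    {"travel": [10.3,-2.35,8],"rot": [0,0,88.8],"gripper": 4.5},
    {"travel": [10.3,-2.35,8],"rot": [0,0,88.8],"gripper": 4.5},
    {"travel": [10.3,-2.35,8],"rot": [0,0,88.8],"gripper": 4.5},
    {"travel": [10.3,-2.35,8],"rot": [0,0,88.8],"gripper": 4.5},
    {"travel": [10.3,-2.35,8],"rot": [0,0,88.8],"gripper": 4.5},
    {"travel": [10.3,-2.35,8],"rot": [0,0,88.8],"gripper": 4.5},
    {"travel": [10.3,-2.35,8],"rot": [0,0,88.8],"gripper": 4.5},
    {"travel": [10.3,-2.35,8],"rot": [0,0,88.8],"gripper": 4.5},
    {"travel": [10.3,-2.35,8],"rot": [0,0,88.8],"gripper": 4.5},
    {"travel": [10.3,-2.35,12],"rot": [0,0,88.8],"gripper": 4.5},
    {"travel": [10.3,-2.35,14.5],"rot": [0,0,88.8],"gripper": 4.5},
    {"travel": [10.3,-2.35,14.5],"rot": [0,0,88.8],"gripper": 4.5},
  ],
)

```text
time: 21.3
eef_pos: [0.4641, 0.2411, 0.0525]
eef_rot: [0.699, 0.715, -0.003, -0.002]
wrist_force: [-0.6, 0.0, -0.5]
grip_width: 0.489
grasp_force: 0.0
```

Run:
```python
from h import *
o=robot.get_obs(); print(o["time"],o["eef_pos"],o["grip_width"]*91.9,local([.4672,.2411,.017])); print(R.from_quat(o["eef_rot"]).as_matrix().round(3).tolist())
```

```text
21.3 [0.46410824 0.24110497 0.05246911] 44.96337293759503 [-7.70680936e-04  3.36605531e-01  3.54441322e+00]
[[-0.022, 1.0, -0.008], [1.0, 0.022, -0.002], [-0.002, -0.008, -1.0]]
```

Request:
carry_out(
  commands=[
    {"travel": [0,0.3,1],"rot": [0,0,0],"gripper": 4.5},
    {"travel": [0,0.3,2.5],"rot": [0,0,0],"gripper": 4.5},
    {"travel": [0,0.3,3.5],"rot": [0,0,0],"gripper": 4.5},
    {"travel": [0,0.3,3.5],"rot": [0,0,0],"gripper": 4.5},
    {"travel": [0,0.3,3.5],"rot": [0,0,0],"gripper": 1},
    {"travel": [0,0.3,3.5],"rot": [0,0,0],"gripper": 1},
    {"travel": [0,0.3,3.5],"rot": [0,0,0],"gripper": 1},
    {"travel": [0,0.3,3.5],"rot": [0,0,0],"gripper": 1},
    {"travel": [0,0.3,3.5],"rot": [0,0,0],"gripper": 1},
    {"travel": [0,0.3,3.5],"rot": [0,0,0],"gripper": 1},
    {"travel": [0,0.3,3.5],"rot": [0,0,0],"gripper": 1},
    {"travel": [0,0.3,3.5],"rot": [0,0,0],"gripper": 1},
  ],
)

```text
time: 22.5
eef_pos: [0.47, 0.2424, 0.0215]
eef_rot: [0.699, 0.715, -0.0, -0.0]
wrist_force: [-4.2, -0.5, 4.7]
grip_width: 0.214
grasp_force: 30.0
```

Run:
```python
from h import *
o=robot.get_obs(); print(o["time"],o["eef_pos"],o["grip_width"]*91.9,o["wrist_force"],local([.6402,.259,o["eef_pos"][2]+.018])); M=R.from_quat(o["eef_rot"]).as_matrix();print(M.round(3).tolist(),np.degrees(np.arctan2(M[1,0],M[0,0])))
```

```text
22.5 [0.47000587 0.24237288 0.0214794 ] 19.706763650783348 [-4.22529416 -0.54390022  4.73705778] [ 1.29451418 17.04983531 -1.81449202]
[[-0.022, 1.0, -0.001], [1.0, 0.022, -0.0], [-0.0, -0.001, -1.0]] 91.23818853856507
```

Request:
carry_out(
  commands=[
    {"travel": [0,0,-3],"rot": [0,0,0],"gripper": 1},
    {"travel": [0,0,-6],"rot": [0,0,0],"gripper": 1},
    {"travel": [0.3,3.5,-8],"rot": [0,0,4],"gripper": 1},
    {"travel": [0.6,7,-8],"rot": [0,0,8.8],"gripper": 1},
    {"travel": [0.9,10.5,-8],"rot": [0,0,8.8],"gripper": 1},
    {"travel": [1.2,14,-8],"rot": [0,0,8.8],"gripper": 1},
    {"travel": [1.4,16.3,-8],"rot": [0,0,8.8],"gripper": 1},
    {"travel": [1.4,17.1,-8],"rot": [0,0,8.8],"gripper": 1},
    {"travel": [1.4,17.1,-7],"rot": [0,0,8.8],"gripper": 1},
    {"travel": [1.4,17.1,-5],"rot": [0,0,8.8],"gripper": 1},
    {"travel": [1.4,17.1,-3.5],"rot": [0,0,8.8],"gripper": 1},
    {"travel": [1.4,17.1,-2.6],"rot": [0,0,8.8],"gripper": 1},
    {"travel": [1.4,17.1,-2.6],"rot": [0,0,8.8],"gripper": 1},
    {"travel": [1.4,17.1,-2.6],"rot": [0,0,8.8],"gripper": 1},
  ],
)

```text
time: 23.9
eef_pos: [0.6409, 0.26, 0.0473]
eef_rot: [0.752, 0.659, 0.0, 0.0]
wrist_force: [0.9, 0.5, -2.4]
grip_width: 0.208
grasp_force: 30.0
```

Run:
```python
from h import *
o,im,c=shoot("w8"); M=R.from_quat(o["eef_rot"]).as_matrix(); print(o["time"],o["eef_pos"],o["wrist_force"],local([.6404,.2603,.0395]),np.degrees(np.arctan2(M[1,0],M[0,0])))
cv2.imwrite("pics/w8b.png",im[80:400,:,::-1])
```

```text
23.9 [0.64087614 0.2600252  0.0473259 ] [ 0.9410416   0.52345509 -2.37123817] [ 0.00342434 -0.11213444  0.85488536] 82.44002009226115
```

View pics/w8b.png

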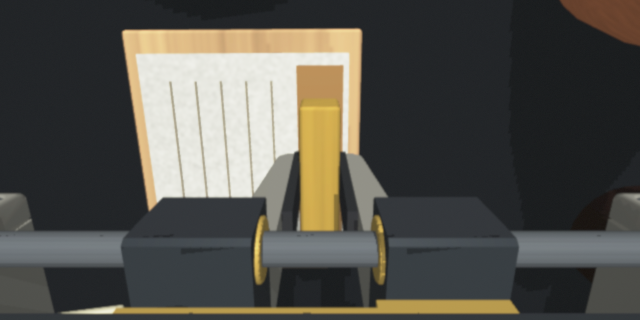

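The bar sits above the band and parallel to it, with equal margins either side.

Request:
carry_out(
  commands=[
    {"travel": [0,-0.1,0.4],"rot": [0,0,0],"gripper": 1},
    {"travel": [0,-0.1,0.7],"rot": [0,0,0],"gripper": 1},
    {"travel": [0,-0.1,0.7],"rot": [0,0,0],"gripper": 1},
    {"travel": [0,-0.1,0.7],"rot": [0,0,0],"gripper": 1},
  ],
)

```text
time: 24.35
eef_pos: [0.64, 0.2601, 0.0401]
eef_rot: [0.752, 0.659, -0.0, -0.0]
wrist_force: [0.5, 0.3, -2.2]
grip_width: 0.215
grasp_force: 30.0
```

Run:
```python
from h import *
o=robot.get_obs(); print(o["time"],o["eef_pos"],o["wrist_force"],local([.6404,.2603,.0395]))
```

```text
24.35 [0.63996285 0.26005778 0.04005759] [ 0.50468923  0.29217383 -2.2283952 ] [0.02977072 0.04015105 0.05575253]
```

Lower the last 0.6 mm, release, rise, and go back to the viewing pose.

Request:
carry_out(
  commands=[
    {"travel": [0,0.04,0.08],"rot": [0,0,0],"gripper": 1},
    {"travel": [0,0.04,0.08],"rot": [0,0,0],"gripper": 1},
    {"travel": [0,0.04,0.08],"rot": [0,0,0],"gripper": 4},
    {"travel": [0,0.04,0.08],"rot": [0,0,0],"gripper": 4},
    {"travel": [0,0.04,0.08],"rot": [0,0,0],"gripper": 4},
    {"travel": [0,0.04,0.08],"rot": [0,0,0],"gripper": 4},
    {"travel": [0,0.04,-2],"rot": [0,0,0],"gripper": 4},
    {"travel": [0,0.04,-6],"rot": [0,0,0],"gripper": 4},
    {"travel": [0,0.04,-10],"rot": [0,0,0],"gripper": 4},
    {"travel": [0,-10,-22],"rot": [0,0,0],"gripper": 9},
    {"travel": [0,-10,-22],"rot": [0,0,0],"gripper": 9},
    {"travel": [0,-10,-22],"rot": [0,0,0],"gripper": 9},
    {"travel": [0,-10,-22],"rot": [0,0,0],"gripper": 9},
    {"travel": [0,-10,-22],"rot": [0,0,0],"gripper": 9},
    {"travel": [0,-10,-22],"rot": [0,0,0],"gripper": 9},
  ],
)

```text
time: 25.85
eef_pos: [0.5408, 0.2728, 0.2586]
eef_rot: [0.752, 0.659, -0.001, -0.0]
wrist_force: [-0.3, -0.9, -0.6]
grip_width: 0.938
grasp_force: 0.0
```

Request:
carry_out(
  commands=[
    {"travel": [-10,4,0],"rot": [0,0,-97],"gripper": 9},
    {"travel": [-10,4,0],"rot": [0,0,-97],"gripper": 9},
    {"travel": [-10,4,0],"rot": [0,0,-97],"gripper": 9},
    {"travel": [-10,4,0],"rot": [0,0,-97],"gripper": 9},
    {"travel": [-10,4,0],"rot": [0,0,-97],"gripper": 9},
    {"travel": [-10,4,0],"rot": [0,0,-97],"gripper": 9},
    {"travel": [-10,4,0],"rot": [0,0,-97],"gripper": 9},
    {"travel": [-10,4,0],"rot": [0,0,-97],"gripper": 9},
    {"travel": [-10,4,0],"rot": [0,0,-97],"gripper": 9},
    {"travel": [-10,4,0],"rot": [0,0,-97],"gripper": 9},
    {"travel": [-10,4,0],"rot": [0,0,-97],"gripper": 9},
    {"travel": [-10,4,0],"rot": [0,0,-97],"gripper": 9},
    {"travel": [-10,4,0],"rot": [0,0,-97],"gripper": 9},
    {"travel": [-10,4,0],"rot": [0,0,-97],"gripper": 9},
    {"travel": [-10,4,0],"rot": [0,0,-97],"gripper": 9},
  ],
)

```text
time: 27.35
eef_pos: [0.5673, 0.1686, 0.2591]
eef_rot: [0.006, 1.0, -0.0, -0.001]
wrist_force: [0.7, -0.8, -1.2]
grip_width: 0.981
grasp_force: 0.0
```

Run:
```python
from h import *
o,im,c=shoot("w9"); print(o["time"],o["eef_pos"],o["wrist_force"])
cv2.imwrite("pics/w9b.png",cv2.resize(im[:300],(800,375))[:,:,::-1])
im=np.ascontiguousarray(im); h,s,v=cv2.split(cv2.cvtColor(im,cv2.COLOR_RGB2HSV))
m=((h>20)&(h<32)&(s>110)&(v>150)).astype(np.uint8); m[285:]=0
for k in cv2.findContours(cv2.morphologyEx(m,3,np.ones((5,5))),0,1)[0]:
    if cv2.contourArea(k)>200:
        r=cv2.minAreaRect(k); print(r,"bar-top",(cast(c,cv2.boxPoints(r),.042)*1000).round(1)[:,:2].tolist(),cast(c,r[0],.042)[0][:2],"z.07",cast(c,r[0],.07)[0][:2])
print("expect px ink,sander,seal tops",proj(c,[[.633,.1003,.048],[.628,.0055,.07],[.622,-.1035,.074],[.622,-.1035,.018]]).round(1).tolist())
```

```text
27.35 [0.56731789 0.16859215 0.25906059] [ 0.70151607 -0.75312051 -1.19411967]
((382.5060729980469, 236.44512939453125), (40.85967254638672, 16.896024703979492), 6.340190887451172) bar-top [[643.5, 217.6], [622.4, 219.4], [628.6, 267.5], [649.8, 266.3]] [0.63601965 0.24265251] z.07 [0.62549325 0.23717541]
((172.0, 241.0), (30.0, 32.0), 90.0) bar-top [[620.0, -24.7], [620.4, 13.0], [658.5, 8.8], [658.1, -29.8]] [ 0.63905486 -0.00814637] z.07 [0.62830073 0.0051934 ]
((107.65872192382812, 218.5923309326172), (27.556995391845703, 23.503156661987305), 59.931419372558594) bar-top [[602.7, -98.8], [588.8, -72.7], [617.9, -61.3], [632.4, -87.8]] [ 0.61028389 -0.08015021] z.07 [ 0.60168839 -0.06140815]
expect px ink,sander,seal tops [[261.7, 237.1], [172.2, 240.7], [70.0, 237.9], [102.4, 222.0]]
```

View pics/w9b.png

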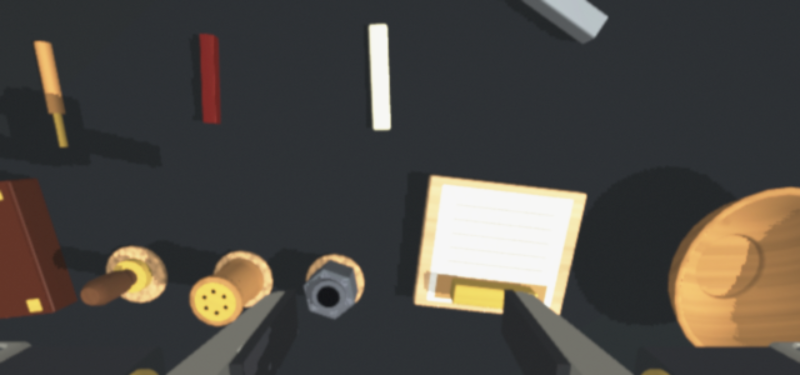

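The sander is measured exactly on its coaster centre, and the seal and ink pot look centred. The bar is half hidden by a finger, so one clear look over the board.

Request:
carry_out(
  commands=[
    {"travel": [0,9.3,4],"rot": [0,0,0],"gripper": 9},
    {"travel": [0,9.3,4],"rot": [0,0,0],"gripper": 9},
    {"travel": [0,9.3,4],"rot": [0,0,0],"gripper": 9},
    {"travel": [0,9.3,4],"rot": [0,0,0],"gripper": 9},
    {"travel": [0,9.3,4],"rot": [0,0,0],"gripper": 9},
    {"travel": [0,9.3,4],"rot": [0,0,0],"gripper": 9},
  ],
)

```text
time: 28.0
eef_pos: [0.569, 0.2609, 0.2211]
eef_rot: [0.006, 1.0, 0.0, 0.001]
wrist_force: [0.7, -0.7, 0.5]
grip_width: 0.981
grasp_force: 0.0
```

Run:
```python
from h import *
o,im,c=shoot("w10"); print(o["time"],o["eef_pos"])
im=np.ascontiguousarray(im); h,s,v=cv2.split(cv2.cvtColor(im,cv2.COLOR_RGB2HSV))
p=proj(c,[[.6402,.259,.03]])[0].astype(int); x0,y0=p-[65,35]
cv2.imwrite("pics/w10b.png",cv2.resize(im[y0:y0+70,x0:x0+130],None,fx=6,fy=6)[:,:,::-1])
m=((h>20)&(h<32)&(s>110)&(v>150)).astype(np.uint8)[y0:y0+70,x0:x0+130]
k=max(cv2.findContours(m,0,1)[0],key=cv2.contourArea); r=cv2.minAreaRect((k+[x0,y0]).astype(np.float32)); print(r,x0,y0)
w=cast(c,cv2.boxPoints(r),.042)[:,:2]*1000; print(w.round(1).tolist(),w.mean(0))
im2,c2=load("w9"); g=cv2.cvtColor(np.ascontiguousarray(im2),cv2.COLOR_RGB2GRAY)[220:255,245:280]
n,l,st,ce=cv2.connectedComponentsWithStats((g<40).astype(np.uint8))
for i in range(1,n):
    if st[i,4]>60: print("mouth",st[i],cast(c2,ce[i]+[245,220],.048)[0])
```

```text
28.0 [0.5690255  0.26085301 0.22112515]
((318.0, 249.5), (73.65782928466797, 17.558612823486328), 6.340190887451172) 253 211
[[643.3, 217.8], [623.2, 220.7], [633.4, 299.0], [653.8, 297.2]] [638.43608951 258.66243971]
mouth [  9  10  17  15 194] [0.63295169 0.10075403 0.048     ]
```

View pics/w10b.png

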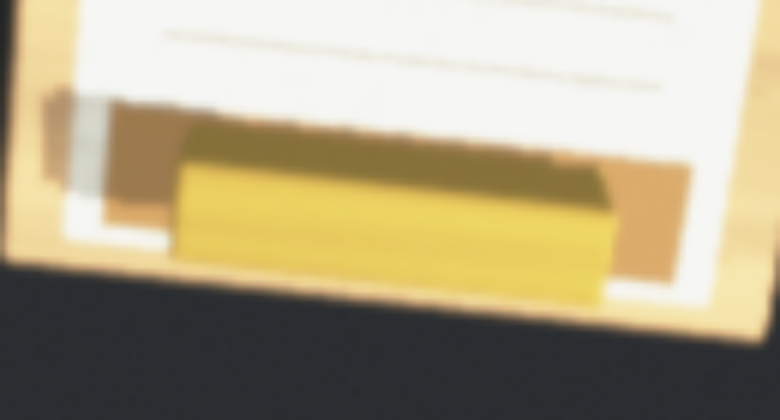

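The bar lies flat on the band, parallel to it. The end gaps match to about 1 mm and the near margin is about 2–2.5 mm against an ideal 3 mm. The ink pot's mouth is at (0.633, 0.101), over its coaster centre at (0.633, 0.100). Handing in.

```bash
python3 -c "
from cell import robot
print(robot.finish_job())"
```

```text
the job is handed in; nothing more can be done
None
```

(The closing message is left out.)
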